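# Comb the scattered markers and pencils into rows

## Robot

A 6-joint arm with a two-finger parallel gripper is mounted at the origin on the work surface. World frame = base frame: x ahead of the robot, y to its left, z up, the work surface at z = 0. Lengths are in m, angles in rad, forces in N, time in s.
With the tool pointing down it reaches from about 0.3 to 0.875 m from the base axis. Payload 6.4 kg.
Tool frame: the origin (TCP) lies where the fingers leave the gripper's body, on its centre line; the fingertips stand 73 mm ahead of it and the grasp point (between the pads) lies 54 mm ahead of it; z points along the fingers, y is the line along which they close (so a half turn about z gives the same grasp; the last joint's range is limited). The gripper opens to 85 mm and grips with 20 to 120 N. Pads are 22 mm wide; open, the fingers measure 114 mm over their backs; the gripper's body (76 mm by 85 mm) begins 54 mm behind the grasp point. The pads swing forward as they close: fully open they stand 13 mm farther back than shut.
Start: joints at [-1.428, 0.181, 1.607, -0, 1.354, -0.206], TCP at [0.197, -0.54, 0.304] pointing down, gripper open.
Joint ranges: [-2.99, 2.99], [-0.89, 2.07], [0.3, 2.58], [-1.14, 4.28], [0, 2.63], [-3.12, 3.12]. Speed limits (rad/s): [2.57, 2.57, 3.01, 3.14, 3.14, 3.14].

## Interface

Orientations are given as a unit quaternion [w, x, y, z].
In Python, from bench import ctrl gives the robot as it stands.
- The arm moves only by the tool carry_out, never from a script. Its argument "steps" is one flat list of numbers, 7 for each row, row after row: the shift along the tool's x, y, z in m, then the turn, a rotation vector about the tool's x, y, z in rad, then the opening, from 0 (shut) to 1 (fully open). In form: [dx, dy, dz, wx, wy, wz, claw, dx, dy, dz, wx, wy, wz, claw, ...]. A call has 1 to 20 rows; each row is the pose to reach, as a shift and turn from the pose commanded when the call began, along the tool's axes at that moment; what a row does not reach only later rows make up. A row lasts 1/10 s, in which the tool goes at most 50 mm and 8.59 degrees, less where a joint would pass 70% of its speed; a pose out of reach is approached as far as the arm can. A call with a gripper value outside its range is refused whole. The fingers move at their own pace and stop on an object; the grip force is fixed at half the most. Time passes only in rows, so rows that repeat a pose let the fingers close. It gives the time, the measured TCP pose, the force, the opening and the grip force at its end, in the units of the state.
- ctrl.get_obs(): the state, without advancing time (a new reading comes with each control period).
- ctrl.camera(name): name is "scene" or "top"; returns the picture (384x512x3 uint8, red, green, blue); there is no depth.
- ctrl.camera_params(name): a dict with "vertical_fov" (degrees; the focal length in pixels is half the picture's height over the tangent of half this angle, whatever the lens; pixels are square), "cx", "cy" (the principal point, pixels), "cam_to_world" (4x4, takes a point from camera to world coordinates). Camera axes: x right, y down, z forward; pixel columns grow to the right and rows downward; lengths in m; the calibration is good to about 2 mm. A picture is of the moment at which its call begins. camera_params takes no time and is no camera call.
- ctrl.hand_in(): hands the job in; it is judged then, once.
The state is a dict: "time_s": time; "q": joint angles; "dq": joint speeds; "joint_efforts": joint torques, N m; "eef_pos": TCP position; "eef_rot": TCP orientation; "wrist_force": force on the tool from outside, world axes, zero at the start; "torque": the same for the moment, N m; "opening": opening from 0.0 (shut) to 1.0 (fully open); "grasp_force": force on a finger pad.
Only numpy, scipy, OpenCV 4.12 (cv2) and the standard library are available. Lean on these libraries where they do the work, as an engineer would, in place of code of your own. Each camera call takes 0.05 s, during which the arm holds its last target. There are 200 camera calls.

## Task

Pick up the desk rake and comb the markers on one board and the pencils on the other each into a tidy row along their board's rail: lying flat on the board, side by side and parallel to the rail, packed close up against it and not sticking out past its ends. Move them only with the rake, never with the gripper, and leave the glue stick, twine spool and mug standing undisturbed. Then stand the rake back upright on its cork pad, centred and lengthwise, and let go.

Things in the scene. Friction and masses are not known exactly. Their poses are not given: they have to be found in the camera images.
- board_a_rail (a point): fixed oak board 230 x 210 mm (x, y), 6 thick; a dark wooden rail, 10 mm thick, stands 20 mm above it along its whole +x edge. The three markers lie scattered on it. Point: on the board's top, at the middle of the rail's inner face; +x points into the rail, y along the rail, z up; the board reaches 220 mm from it to -x and 105 mm to either side
- board_b_rail (a point): fixed oak board 230 x 210 mm (x, y), 6 thick; a dark wooden rail, 10 mm thick, stands 20 mm above it along its whole +x edge. The three pencils lie scattered on it. Point: on the board's top, at the middle of the rail's inner face; +x points into the rail, y along the rail, z up; the board reaches 220 mm from it to -x and 105 mm to either side
- rake_grip (a point): loose rake, 0.18 kg, standing on its tines, same front and back: head 160 (y) x 44 mm (x), 28 to 40 mm above the tine tips; two rows of 9 tines, 8 thick, 18.5 apart, outer sides 21 mm either side of the middle; upright handle block 24 (x) x 60 mm (y), 40 to 102 mm above the tips. Point: mid-handle, 75 mm above the tips; y along the head, z up
- pad_top (a point): fixed cork pad, the rake's place, 64 x 190 mm (x, y), 4 mm thick. This point is the centre of its top; y runs along its length, z up
- marker0_mid (a point): loose chunky hexagonal white marker with dark cap, 120 mm long, 16 mm across flats (18.5 mm across corners), 22 g, lying on a flat. This point is its centre; y runs along it
- marker1_mid (a point): loose chunky hexagonal white marker with dark cap, 120 mm long, 16 mm across flats (18.5 mm across corners), 22 g, lying on a flat. This point is its centre; y runs along it
- marker2_mid (a point): loose chunky hexagonal white marker with dark cap, 120 mm long, 16 mm across flats (18.5 mm across corners), 22 g, lying on a flat. This point is its centre; y runs along it
- pencil0_mid (a point): loose jumbo hexagonal plain wood pencil, 120 mm long, 12 mm across flats (13.9 mm across corners), 14 g, lying on a flat. This point is its centre; y runs along it
- pencil1_mid (a point): loose jumbo hexagonal plain wood pencil, 120 mm long, 12 mm across flats (13.9 mm across corners), 14 g, lying on a flat. This point is its centre; y runs along it
- pencil2_mid (a point): loose jumbo hexagonal plain wood pencil, 120 mm long, 12 mm across flats (13.9 mm across corners), 14 g, lying on a flat. This point is its centre; y runs along it
- glue: bystander: white glue stick standing on the desk beside the markers' board, diameter 30, height 95 mm; origin at the centre of its underside
- spool: bystander: brown twine spool standing on the desk beside the pencils' board, diameter 38, height 70 mm; origin at the centre of its underside
- mug: bystander: white mug, diameter 80, height 90 mm, handle towards its y; origin at the centre of its underside
Not all that is in view belongs to the job. Leave any blue or purple look-alike of the part that bears marker0_mid alone.

How it is judged:
By the outcome, as a careful person would: the job done as asked, in the order asked, and still so for the second after the job is handed in, with the robot touching nothing.
It also fails if it takes over 70 s, if anything falls off the work surface, if the arm or the gripper's body presses on something with over 40 N, if the wrist force passes 120 N, or if a joint passes its speed limit or range.

## Working session

There is one attempt and no reset: what is moved stays moved. The work goes in short steps, Python scripts to look and compute and a tool call to move; the robot and the scene stay as the last step left them, time stands still between calls to the robot, and variables do not carry over. Pictures are saved under pics/ and viewed, at most 10 in all, crops included, and the job is handed in when it is done.

Besides the shell and the picture viewer there is one more tool, called after "Request:" as name(argument=value, ...) on one line, values as JSON. carry_out: Moves the arm, as the interface text tells. Its arguments: {"type":"object","properties":{"steps":{"type":"array"}},"required":["steps"]}

```bash
mkdir -p pics; cat > h.py <<'E'
import numpy as np, cv2
from bench import ctrl
def K(n):
    p=ctrl.camera_params(n); f=192/np.tan(np.radians(p["vertical_fov"])/2)
    return f,p["cx"],p["cy"],np.array(p["cam_to_world"])
def ray(n,uv,z):
    f,cx,cy,T=K(n); uv=np.atleast_2d(uv).astype(float)
    d=np.c_[(uv[:,0]-cx)/f,(uv[:,1]-cy)/f,np.ones(len(uv))]@T[:3,:3].T
    o=T[:3,3]; return o+d*((z-o[2])/d[:,2])[:,None]
def shot(n,name):
    im=ctrl.camera(n); cv2.imwrite(f"pics/{name}.png",im[:,:,::-1]); return im
E
python3 - <<'E'
from h import *
for n in("scene","top"):
    im=shot(n,n+"0"); print(n,K(n))
a=cv2.imread("pics/top0.png"); cv2.imwrite("pics/top0b.png",cv2.resize(a,(800,600),interpolation=cv2.INTER_CUBIC))
o=ctrl.get_obs(); print(o["time_s"],o["eef_pos"],o["eef_rot"],o["opening"])
E
```

```text
scene (np.float64(361.7835529625651), 258.2078530852206, 186.49254518823184, array([[ 0.63207902,  0.62084433, -0.46371159,  0.96698499],
       [ 0.77487369, -0.511682  ,  0.37114995, -0.2674187 ],
       [-0.00684654, -0.59391401, -0.80449939,  0.96763499],
       [ 0.        ,  0.        ,  0.        ,  1.        ]]))
top (np.float64(362.5539323067036), 251.4784785716607, 191.23134307742043, array([[ 0.01052833, -0.99002378,  0.14050648,  0.29227398],
       [-0.99961996, -0.00684036,  0.02670489,  0.13593065],
       [-0.02547736, -0.14073424, -0.98971954,  1.23924543],
       [ 0.        ,  0.        ,  0.        ,  1.        ]]))
0.1 [ 0.19648321 -0.53999299  0.30308398] [-7.71776182e-04  9.84830257e-01  1.73518782e-01  2.68038170e-05] 0.9976828939484405
```

View pics/top0b.png

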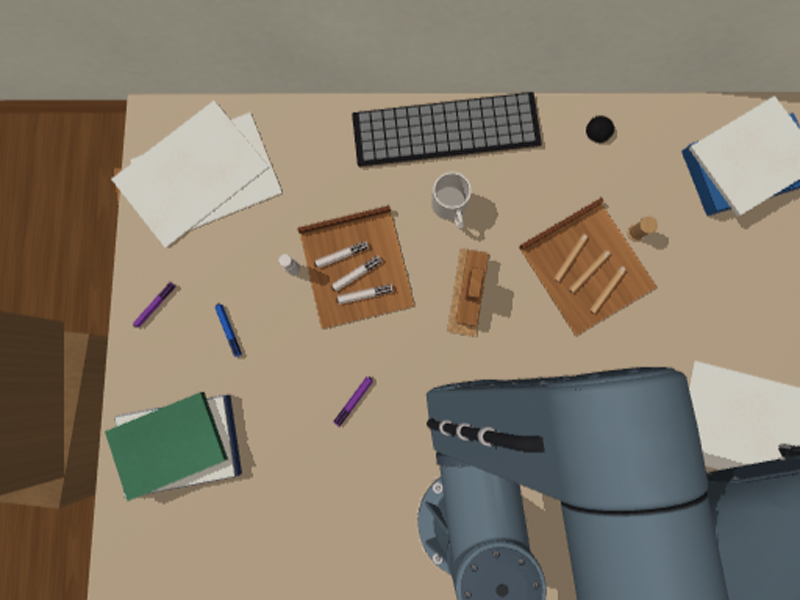

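View pics/scene0.png

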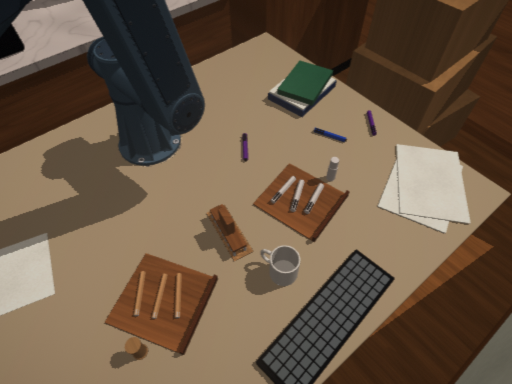

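The top view shows board A (markers) at about (355,268), board B (pencils) at (588,268), the rake on its pad at (470,292) and the mug at (451,195). The glue stick is at (288,262) and the spool at (645,228), all in the 800x600 picture. Next I'll segment these.

```bash
python3 - <<'E'
from h import *
im=cv2.imread("pics/top0.png"); hsv=cv2.cvtColor(im,cv2.COLOR_BGR2HSV)
for n,(u,v) in dict(desk=(270,200),boardA=(252,185),boardB=(370,205),rail=(222,140),cork=(298,210),rake=(300,195),handle=(304,181),pencil=(378,175),marker=(225,190),cap=(246,187)).items(): print(n,hsv[v,u],end=' ')
m=((hsv[:,:,1]>115)&(hsv[:,:,0]<16)).astype(np.uint8)*255
c1=im[115:220,180:430]; c2=cv2.cvtColor(m,cv2.COLOR_GRAY2BGR)[115:220,180:430]
f=lambda c:cv2.resize(c,None,fx=3.2,fy=2.8 if 0 else 2.8,interpolation=cv2.INTER_NEAREST)
cv2.imwrite("pics/c1.png",np.vstack([f(c1),f(c2)]))
n,l,s,c=cv2.connectedComponentsWithStats(m)
for i in range(1,n):
    if s[i,4]>80: print(s[i],c[i].round(1))
E
```

```text
desk [ 18  67 174] boardA [ 13 158 100] boardB [ 14 155 140] rail [ 10 166  97] cork [ 16 119 174] rake [ 13 153 138] handle [ 14 151 150] pencil [ 15 134 122] marker [ 12  22 197] cap [ 12 110  65] [    0    64    81   320 20899] [ 34.  211.4]
[ 333  127   87   88 3745] [375.4 170.5]
[ 191  132   74   78 3337] [227.7 169.8]
[288 160  25  55 811] [300.3 185.6]
```

View pics/c1.png

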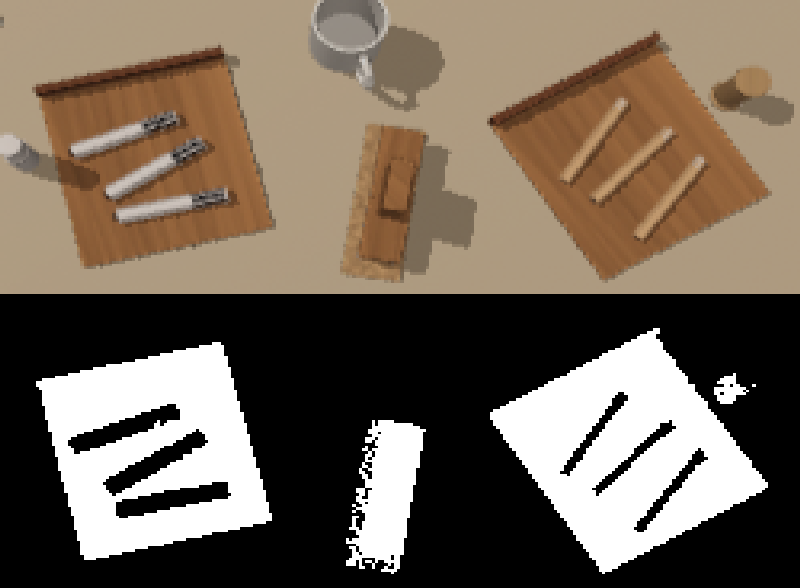

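The masks give clean boards, items and rake head. Next I'll convert these to world coordinates and check them against the given sizes.

```bash
cat > meas.py <<'E'
from h import *
def board(m,hint):
    n,l,s,c=cv2.connectedComponentsWithStats(m); i=l[hint[1],hint[0]]
    if i==0: i=1+np.argmin(np.linalg.norm(c[1:]-hint,axis=1)+1e3*(s[1:,4]<1000))
    cm=cv2.findContours((l==i).astype(np.uint8),cv2.RETR_EXTERNAL,cv2.CHAIN_APPROX_NONE)[0][0]
    box=cv2.approxPolyDP(cv2.convexHull(cm),8,True)[:,0].astype(float)
    P=cm[:,0].astype(float); L=[]
    for k in range(len(box)):
        a,b=box[k],box[(k+1)%len(box)]; t=(b-a)/np.linalg.norm(b-a); q=P-a
        d=q@np.array([-t[1],t[0]]); u=q@t/np.linalg.norm(b-a)
        s=P[(abs(d)<3)&(u>.12)&(u<.88)].astype(np.float32)
        L.append(cv2.fitLine(s,cv2.DIST_HUBER,0,.01,.01).ravel())
    C=[]
    for k in range(len(L)):
        A,B=L[k-1],L[k]; t=np.linalg.solve(np.c_[A[:2],-B[:2]],B[2:]-A[2:]); C.append(A[2:]+t[0]*A[:2])
    return np.array(C)
def items(im,c,kind):
    hsv=cv2.cvtColor(im,cv2.COLOR_BGR2HSV)
E
python3 - <<'E'
from meas import *
im=cv2.imread("pics/top0.png"); hsv=cv2.cvtColor(im,cv2.COLOR_BGR2HSV)
m=((hsv[:,:,1]>115)&(hsv[:,:,0]<16)).astype(np.uint8)*255
print("cam",K("top")[3][:3,3])
for nm,h,zt in(("A",(227,150),.008),("B",(375,150),.006)):
    C=board(m,h); o=np.argsort(C[:,1]); top=C[o[:2]]; bot=C[o[2:]]
    C=np.vstack([sorted(top.tolist()),sorted(bot.tolist(),key=lambda p:p[0])]) # TL TR, BL BR
    T=ray("top",C[:2],.026)[:,:2]; B=ray("top",C[2:],.006)[:,:2]
    if nm=="B": pass
    print(nm,C.round(1).tolist()); print(" T",T.round(4).tolist(),"B",B.round(4).tolist())
    print(" rail len",np.linalg.norm(T[0]-T[1]),"bottom",np.linalg.norm(B[0]-B[1]),"depth",np.linalg.norm(T.mean(0)-B.mean(0)))
    y=(T[0]-T[1])+(B[0]-B[1]); y/=np.linalg.norm(y); x=np.array([y[1],-y[0]])
    d=T.mean(0)-B.mean(0); print(" yaw from y edges",np.degrees(np.arctan2(x[1],x[0])),"from depth",np.degrees(np.arctan2(d[1],d[0])))
    p=((T.mean(0)-.01*x)+(B.mean(0)+.22*x))/2; print(" rail pt",p.round(4))
    # items: holes in board mask
    poly=np.zeros(m.shape,np.uint8); cv2.fillConvexPoly(poly,C[[0,1,3,2]].round().astype(int),255)
    hole=cv2.erode(poly,np.ones((5,5)))&~m
    n,l,s,c=cv2.connectedComponentsWithStats(hole)
    for i in range(1,n):
        if s[i,4]<40: continue
        pts=np.argwhere(l==i)[:,::-1].astype(np.float32)
        W=ray("top",pts,zt+.008)[:,:2]; r=cv2.minAreaRect((W*1000).astype(np.float32))
        Q=np.c_[(W-p)@x,(W-p)@y]; q=cv2.minAreaRect((Q*1000).astype(np.float32))
        print("  item center local",np.round(q[0],0),"size",np.round(q[1],0),"local min/max",Q.min(0).round(3),Q.max(0).round(3))
# rake
mr=((hsv[:,:,1]>138)&(hsv[:,:,0]<16)).astype(np.uint8)
w=np.zeros_like(mr); w[155:216,286:316]=1; mr=cv2.morphologyEx(mr&w,cv2.MORPH_OPEN,np.ones((3,3)))
pts=np.argwhere(mr)[:,::-1].astype(np.float32)
W=ray("top",pts,.044)[:,:2]*1000; print("rake head",cv2.minAreaRect(W.astype(np.float32)),W.mean(0))
hp=np.array([[393,163],[412,163],[406,210],[388,208]])/[3.2,2.8]+[180,115]
print("handle top",ray("top",hp,.106)[:,:2].round(4).tolist(),ray("top",hp,.106).mean(0))
cork=np.array([[366,124],[425,128],[403,282],[341,275]])/[3.2,2.8]+[180,115]
print("pad",ray("top",cork,.004)[:,:2].round(4).tolist(),ray("top",cork,.004).mean(0))
for n,uv in(("glue",(14,165)),("spool",(735,103)),("mug",(346,80))):
    print(n,ray("top",np.array(uv)/[3.2,2.8]+[180,115],.0))
E
```

```text
cam [0.29227398 0.13593065 1.23924543]
A [[191.3, 145.7], [248.2, 132.0], [206.0, 209.3], [264.3, 195.1]]
 T [[0.6221, 0.3784], [0.6716, 0.1822]] B [[0.4039, 0.3245], [0.4543, 0.125]]
 rail len 0.20231414030476152 bottom 0.20571089677956914 depth 0.22471721336813744
 yaw from y edges 14.188100402066187 from depth 14.309311724519429
 rail pt [0.6398 0.2783]
  item center local [-70.  25.] size [ 22. 124.] local min/max [-0.088 -0.037] [-0.053  0.087]
  item center local [-120.    1.] size [ 21. 122.] local min/max [-0.148 -0.058] [-0.091  0.061]
  item center local [-169.   -5.] size [122.  22.] local min/max [-0.18  -0.066] [-0.157  0.056]
B [[332.1, 157.5], [382.6, 127.9], [368.1, 213.9], [419.4, 183.2]]
 T [[0.5824, -0.105], [0.6873, -0.2796]] B [[0.3926, -0.2256], [0.499, -0.4028]]
 rail len 0.20363665255185634 bottom 0.2066161928387763 depth 0.22495511251473768
 yaw from y edges 30.987146646868162 from depth 32.81586075135248
 rail pt [ 0.6303 -0.1992]
  item center local [-69.  18.] size [ 12. 119.] local min/max [-0.098 -0.036] [-0.04   0.073]
  item center local [-113.   -1.] size [ 12. 121.] local min/max [-0.134 -0.06 ] [-0.095  0.056]
  item center local [-169.  -12.] size [ 13. 121.] local min/max [-0.195 -0.068] [-0.142  0.044]
rake head ((487.943115234375, 0.8819313049316406), (43.87983703613281, 159.55242919921875), 80.07852172851562) [486.9500748    1.00466094]
handle top [[0.5119, 0.0044], [0.5121, -0.0144], [0.4583, -0.0079], [0.4604, 0.0098]] [ 0.48567658 -0.00201448  0.106     ]
pad [[0.5808, 0.0213], [0.576, -0.0424], [0.3849, -0.0167], [0.3929, 0.049]] [0.48365501 0.00279776 0.004     ]
glue [[0.52764419 0.4045405  0.        ]]
spool [[ 0.61017494 -0.37806165  0.        ]]
mug [[0.6380574  0.04247602 0.        ]]
```

```bash
cat > go.py <<'E'
# usage: go.py x,y,z,psi_deg ...  -> rows (tool-axes shift from present pose) and rows needed
import sys
from h import *
from scipy.spatial.transform import Rotation as Ro
o=ctrl.get_obs(); q=np.array(o["eef_rot"]); R=Ro.from_quat(q[[1,2,3,0]]); p=np.array(o["eef_pos"])
x=R.as_matrix()[:,0]; psi=np.degrees(np.arctan2(x[1],x[0]))
print("t",round(o["time_s"],2),"p",p.round(4),"psi",round(psi,2),"z",R.as_matrix()[:,2].round(4),"F",np.round(o["wrist_force"],1),"M",np.round(o["torque"],2),"open",round(o["opening"],3),"gf",round(o["grasp_force"],1),"q",np.round(o["q"],2))
prev=p;pp=psi
for a in sys.argv[1:]:
    t=np.array(a.split(","),float); Rt=Ro.from_euler("z",t[3],degrees=True)*Ro.from_quat([1,0,0,0])
    d=R.inv().apply(t[:3]-p); w=(R.inv()*Rt).as_rotvec()
    print(np.round(np.r_[d,w],4).tolist(),"rows>=",max(np.linalg.norm(t[:3]-prev)/.05,abs(t[3]-pp)/8.59).__round__(1)); prev=t[:3];pp=t[3]
E
python3 go.py .487,0,.25,-10 .487,0,.132,-10
```

```text
t 0.1 p [ 0.1965 -0.54    0.3031] psi 19.98 z [-2.0e-04  1.5e-03 -1.0e+00] F [ 0.8 -0.3  0.3] M [ 0.03 -0.05 -0.04] open 0.998 gf 0.0 q [-1.43  0.18  1.61  0.    1.35 -0.21]
[0.4576, -0.4081, 0.0538, -0.0016, 0.0001, 0.5233] rows>= 12.3
[0.4575, -0.4079, 0.1718, -0.0016, 0.0001, 0.5233] rows>= 2.4
```

Request:
carry_out(steps=[0.458,-0.408,0.054,0,0,0.523,1,0.458,-0.408,0.054,0,0,0.523,1,0.458,-0.408,0.054,0,0,0.523,1,0.458,-0.408,0.054,0,0,0.523,1,0.458,-0.408,0.054,0,0,0.523,1,0.458,-0.408,0.054,0,0,0.523,1,0.458,-0.408,0.054,0,0,0.523,1,0.458,-0.408,0.054,0,0,0.523,1,0.458,-0.408,0.054,0,0,0.523,1,0.458,-0.408,0.054,0,0,0.523,1,0.458,-0.408,0.054,0,0,0.523,1,0.458,-0.408,0.054,0,0,0.523,1,0.458,-0.408,0.054,0,0,0.523,1,0.458,-0.408,0.054,0,0,0.523,1,0.458,-0.408,0.054,0,0,0.523,1,0.458,-0.408,0.054,0,0,0.523,1])

```text
time_s: 1.7
eef_pos: [0.4871, -0.0013, 0.2498]
eef_rot: [0.0, 0.996, -0.088, -0.0]
wrist_force: [-0.1, -0.1, 0.0]
opening: 0.999
grasp_force: 0.0
```

```bash
python3 go.py .487,0,.132,-10; python3 - <<'E'
from h import *
im=shot("scene","s1"); cv2.imwrite("pics/s1c.png",cv2.resize(im[150:300,150:350,::-1],(800,600),interpolation=cv2.INTER_CUBIC))
E
```

```text
t 1.7 p [ 0.4871 -0.0013  0.2498] psi -10.04 z [-5.e-04 -2.e-04 -1.e+00] F [-0.1 -0.1  0. ] M [ 0.03 -0.   -0.01] open 0.999 gf 0.0 q [-0.25  0.04  1.88 -0.    1.22  1.5 ]
[-0.0003, -0.0013, 0.1178, 0.0003, 0.0004, -0.0008] rows>= 2.4
```

View pics/s1c.png

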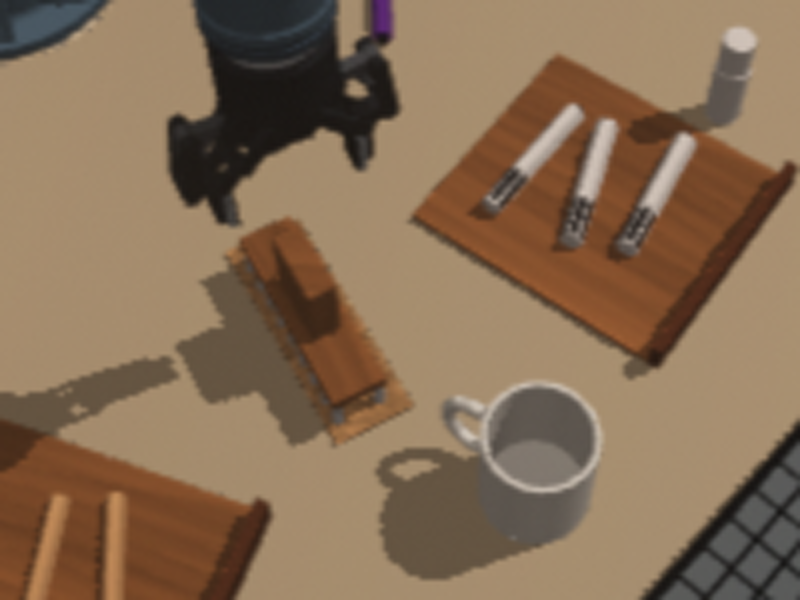

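The gripper hangs over the rake. The handle top is centred at about (306,268) in the crop. I'll descend after a quick numeric check of that point.

```bash
python3 - <<'E'
from h import *
print(ray("scene",np.array([306,268])/4+[150,150],.106))
E
```

```text
[[ 0.49604552 -0.00499776  0.106     ]]
```

Request:
carry_out(steps=[0.002,0,0.04,0,0,0,1,0.002,0,0.08,0,0,0,1,0.002,0,0.118,0,0,0,1,0.002,0,0.118,0,0,0,1,0.002,0,0.118,0,0,0,0,0.002,0,0.118,0,0,0,0,0.002,0,0.118,0,0,0,0,0.002,0,0.118,0,0,0,0,0.002,0,0.118,0,0,0,0,0.002,0,0.118,0,0,0,0,0.002,0,0.118,0,0,0,0,0.002,0,0.118,0,0,0,0,0.002,0,0.118,0,0,0,0,0.002,0,0.118,0,0,0,0])

```text
time_s: 3.15
eef_pos: [0.4904, -0.001, 0.1333]
eef_rot: [0.0, 0.996, -0.087, 0.001]
wrist_force: [-1.0, -0.7, 8.0]
opening: 0.274
grasp_force: 63.4
```

```bash
python3 go.py .487,0,.25,-10
```

```text
t 3.15 p [ 0.4904 -0.001   0.1333] psi -9.97 z [ 2.2e-03 -8.0e-04 -1.0e+00] F [-1.  -0.7  8. ] M [-0.03  0.2  -0.03] open 0.274 gf 63.4 q [-0.24  0.23  1.94 -0.    0.97  1.5 ]
[-0.0033, -0.0004, -0.1167, 0.0004, -0.0023, 0.0006] rows>= 2.3
```

```bash
python3 go.py .490,-.001,.255,-10 .431,.231,.255,104.2
```

```text
t 3.15 p [ 0.4904 -0.001   0.1333] psi -9.97 z [ 2.2e-03 -8.0e-04 -1.0e+00] F [-1.  -0.7  8. ] M [-0.03  0.2  -0.03] open 0.274 gf 63.4 q [-0.24  0.23  1.94 -0.    0.97  1.5 ]
[-0.0001, 0.0001, -0.1217, 0.0004, -0.0023, 0.0006] rows>= 2.4
[-0.0984, -0.2182, -0.122, 0.0026, -0.0011, -1.9926] rows>= 13.3
```

Request:
carry_out(steps=[0,0,-0.04,0,0,0,0,0,0,-0.08,0,0,0,0,0,0,-0.122,0,0,0,0,-0.098,-0.218,-0.122,0.0,0,-1.993,0,-0.098,-0.218,-0.122,0.0,0,-1.993,0,-0.098,-0.218,-0.122,0.0,0,-1.993,0,-0.098,-0.218,-0.122,0.0,0,-1.993,0,-0.098,-0.218,-0.122,0.0,0,-1.993,0,-0.098,-0.218,-0.122,0.0,0,-1.993,0,-0.098,-0.218,-0.122,0.0,0,-1.993,0,-0.098,-0.218,-0.122,0.0,0,-1.993,0,-0.098,-0.218,-0.122,0.0,0,-1.993,0,-0.098,-0.218,-0.122,0.0,0,-1.993,0,-0.098,-0.218,-0.122,0.0,0,-1.993,0,-0.098,-0.218,-0.122,0.0,0,-1.993,0,-0.098,-0.218,-0.122,0.0,0,-1.993,0,-0.098,-0.218,-0.122,0.0,0,-1.993,0,-0.098,-0.218,-0.122,0.0,0,-1.993,0,-0.098,-0.218,-0.122,0.0,0,-1.993,0])

```text
time_s: 5.05
eef_pos: [0.4305, 0.2309, 0.2538]
eef_rot: [-0.0, 0.615, 0.789, -0.0]
wrist_force: [-0.0, 0.0, -2.4]
opening: 0.267
grasp_force: 62.2
```

```bash
python3 go.py .431,.231,.16,104.2 .431,.231,.1375,104.2; python3 - <<'E'
from h import *
t=shot("top","t2"); s=shot("scene","s2")
cv2.imwrite("pics/c2.png",np.hstack([cv2.resize(t[130:230,180:330,::-1],(450,300),interpolation=cv2.INTER_CUBIC) , cv2.resize(s[150:300,175:350,::-1],(350,300),interpolation=cv2.INTER_CUBIC)]))
E
```

```text
t 5.05 p [0.4305 0.2309 0.2538] psi 104.14 z [-3.e-04 -1.e-04 -1.e+00] F [-0.   0.  -2.4] M [ 0.05  0.08 -0.06] open 0.267 gf 62.2 q [ 0.25  0.04  1.87 -0.    1.23  0.  ]
[-0.0, 0.0005, 0.0938, -0.0004, 0.0, -0.0011] rows>= 1.9
[-0.0, 0.0005, 0.1163, -0.0004, 0.0, -0.0011] rows>= 0.4
```

View pics/c2.png

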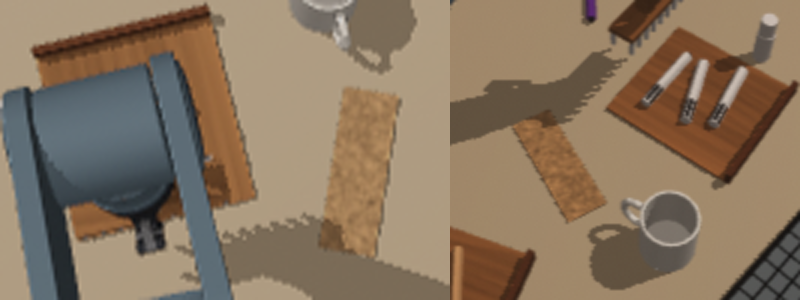

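The pad is fully visible now: the top crop has corners at (342,88), (399,97), (375,257) and (318,247). The rake hovers behind the markers. I'll measure the pad in both views and lower the rake.

```bash
python3 - <<'E'
from h import *
for n,f,b in(("top","t2",(285,158,316,218)),("scene","s2",(205,203,258,264))):
    im=cv2.imread(f"pics/{f}.png"); hsv=cv2.cvtColor(im,cv2.COLOR_BGR2HSV)
    w=np.zeros(im.shape[:2],np.uint8); w[b[1]:b[3],b[0]:b[2]]=1
    m=((hsv[:,:,1]>90)&(hsv[:,:,2]>60)).astype(np.uint8)&w
    m=cv2.morphologyEx(m,cv2.MORPH_CLOSE,np.ones((3,3))); m=cv2.morphologyEx(m,cv2.MORPH_OPEN,np.ones((5,5)))
    pts=np.argwhere(m)[:,::-1]; W=(ray(n,pts,.004)[:,:2]*1000).astype(np.float32)
    print(n,len(pts),cv2.minAreaRect(W),W.mean(0))
    v=np.linalg.svd(W-W.mean(0),full_matrices=False)[2][0]; print(np.degrees(np.arctan2(v[1],v[0])))
E
```

```text
top 1016 ((484.5697021484375, 5.230243682861328), (64.2848892211914, 189.65399169921875), 80.80612182617188) [483.55728    5.421663]
170.89462
scene 1352 ((477.90673828125, 9.307197570800781), (84.0040283203125, 209.9818572998047), 80.54132080078125) [482.68417     1.9102752]
-10.12918
```

Request:
carry_out(steps=[0,0,0.04,0,0,0,0,0,0,0.08,0,0,0,0,0,0,0.1,0,0,0,0,0,0,0.116,0,0,0,0,0,0,0.116,0,0,0,0])

```text
time_s: 5.65
eef_pos: [0.43, 0.2307, 0.1363]
eef_rot: [-0.001, 0.615, 0.789, -0.001]
wrist_force: [-0.5, -0.7, -1.4]
opening: 0.272
grasp_force: 62.2
```

```bash
python3 go.py .563,.264,.1375,104.2
```

```text
t 5.65 p [0.43   0.2307 0.1363] psi 104.16 z [-2.6e-03 -6.0e-04 -1.0e+00] F [-0.5 -0.7 -1.4] M [-0.04  0.01  0.01] open 0.272 gf 62.2 q [0.25 0.22 1.94 0.   0.98 0.  ]
[-0.0002, 0.1371, -0.0015, -0.0026, -0.0001, -0.0008] rows>= 2.7
```

Request:
carry_out(steps=[0,0.004,-0.001,0,0,0,0,0,0.01,-0.001,0,0,0,0,0,0.016,-0.001,0,0,0,0,0,0.022,-0.001,0,0,0,0,0,0.028,-0.001,0,0,0,0,0,0.034,-0.001,0,0,0,0,0,0.04,-0.001,0,0,0,0,0,0.046,-0.001,0,0,0,0,0,0.052,-0.001,0,0,0,0,0,0.058,-0.001,0,0,0,0,0,0.064,-0.001,0,0,0,0,0,0.07,-0.001,0,0,0,0,0,0.076,-0.001,0,0,0,0,0,0.082,-0.001,0,0,0,0,0,0.088,-0.001,0,0,0,0,0,0.094,-0.001,0,0,0,0,0,0.1,-0.001,0,0,0,0,0,0.106,-0.001,0,0,0,0,0,0.112,-0.001,0,0,0,0,0,0.118,-0.001,0,0,0,0])

```text
time_s: 7.65
eef_pos: [0.5456, 0.26, 0.1389]
eef_rot: [-0.0, 0.614, 0.789, -0.0]
wrist_force: [-1.1, -0.3, -2.2]
opening: 0.269
grasp_force: 62.1
```

```bash
python3 go.py; python3 - <<'E'
from h import *
t=shot("top","t3"); s=shot("scene","s3")
cv2.imwrite("pics/c3.png",np.hstack([cv2.resize(t[125:225,180:280,::-1],(400,400),interpolation=cv2.INTER_CUBIC) , cv2.resize(s[150:250,245:355,::-1],(400,400),interpolation=cv2.INTER_CUBIC)]))
E
```

```text
t 7.65 p [0.5456 0.26   0.1389] psi 104.21 z [-1.e-04  0.e+00 -1.e+00] F [-1.1 -0.3 -2.2] M [-0.03  0.07 -0.02] open 0.269 gf 62.1 q [0.25 0.44 1.64 0.   1.06 0.  ]
```

View pics/c3.png

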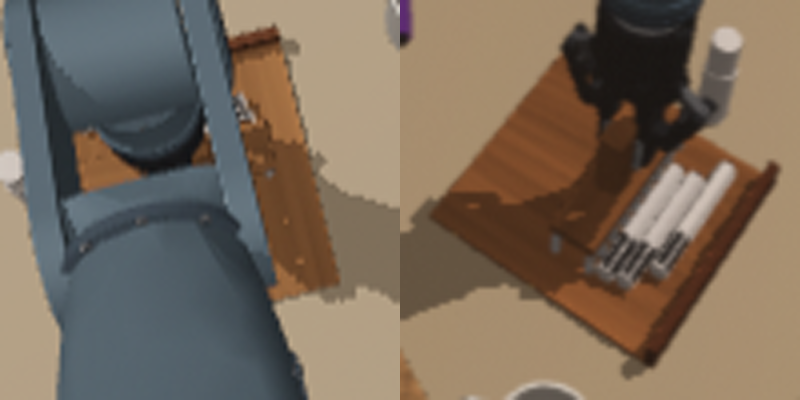

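The three markers are being swept in parallel in front of the rake, all flat, with about 19 mm left to go. I'll push on slowly.

Request:
carry_out(steps=[0,0.003,0.001,0,0,0,0,0,0.006,0.001,0,0,0,0,0,0.009,0.001,0,0,0,0,0,0.012,0.001,0,0,0,0,0,0.015,0.001,0,0,0,0,0,0.017,0.001,0,0,0,0,0,0.018,0.001,0,0,0,0,0,0.019,0.001,0,0,0,0,0,0.019,0.001,0,0,0,0])

```text
time_s: 8.65
eef_pos: [0.5637, 0.2646, 0.1379]
eef_rot: [0.0, 0.614, 0.789, 0.0]
wrist_force: [-0.9, -0.1, -2.6]
opening: 0.278
grasp_force: 62.1
```

Request:
carry_out(steps=[0,0.001,0,0,0,0,0,0,0.001,0,0,0,0,0])

```text
time_s: 8.85
eef_pos: [0.5646, 0.2648, 0.1379]
eef_rot: [0.0, 0.614, 0.789, 0.0]
wrist_force: [0.6, 0.1, -2.7]
opening: 0.274
grasp_force: 62.1
```

Request:
carry_out(steps=[0,0.001,0,0,0,0,0,0,0.002,0,0,0,0,0,0,0.002,0,0,0,0,0])

```text
time_s: 9.15
eef_pos: [0.5661, 0.2652, 0.1377]
eef_rot: [-0.0, 0.614, 0.789, -0.0]
wrist_force: [-2.3, -0.7, -1.5]
opening: 0.273
grasp_force: 62.2
```

Request:
carry_out(steps=[0,0.001,0,0,0,0,0,0,0.002,0,0,0,0,0,0,0.002,0,0,0,0,0])

```text
time_s: 9.45
eef_pos: [0.5682, 0.2658, 0.1376]
eef_rot: [-0.0, 0.614, 0.789, -0.0]
wrist_force: [-2.9, -0.4, -1.7]
opening: 0.272
grasp_force: 62.3
```

```bash
python3 go.py; python3 - <<'E'
from h import *
s=shot("scene","s4")
cv2.imwrite("pics/c4.png",cv2.resize(s[170:250,265:355,::-1],(720,600),interpolation=cv2.INTER_CUBIC))
E
```

```text
t 9.45 p [0.5682 0.2658 0.1376] psi 104.21 z [-8.e-04 -1.e-04 -1.e+00] F [-2.9 -0.4 -1.7] M [-0.16  0.66  0.08] open 0.272 gf 62.3 q [0.25 0.48 1.58 0.   1.08 0.  ]
```

View pics/c4.png

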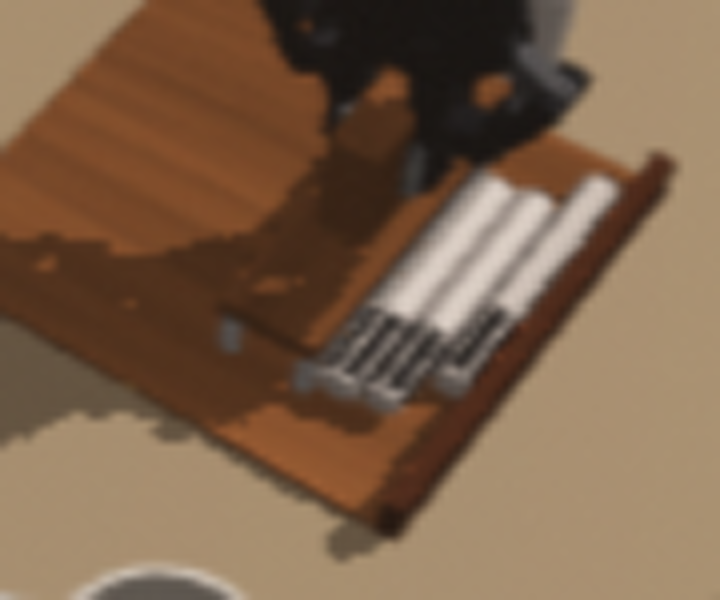

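The markers are almost packed: small gaps remain between the second and third markers and the rail, which casts a dark strip. The force is only just rising, so I'll keep pressing in small steps.

Request:
carry_out(steps=[0,0.001,0,0,0,0,0,0,0.002,0,0,0,0,0,0,0.002,0,0,0,0,0])

```text
time_s: 9.8
eef_pos: [0.5688, 0.2659, 0.1369]
eef_rot: [-0.001, 0.614, 0.789, -0.002]
wrist_force: [-6.6, -1.7, -0.9]
opening: 0.276
grasp_force: 62.3
```

Request:
carry_out(steps=[0,0.001,0,0,0,0,0,0,0.002,0,0,0,0,0,0,0.002,0,0,0,0,0])

```text
time_s: 10.1
eef_pos: [0.5693, 0.2661, 0.1361]
eef_rot: [-0.003, 0.614, 0.789, -0.003]
wrist_force: [-9.6, -3.3, -1.8]
opening: 0.275
grasp_force: 62.4
```

```bash
python3 go.py
```

```text
t 10.1 p [0.5693 0.2661 0.1361] psi 104.23 z [-0.0083 -0.0023 -1.    ] F [-9.6 -3.3 -1.8] M [-0.68  2.18  0.02] open 0.275 gf 62.4 q [ 0.25  0.49  1.57 -0.    1.09  0.  ]
```

Packed: about 10 N with motion stalled. I'll back off, lift, then go over to board B.

```bash
python3 go.py .5485,.2608,.1375,104.2 .5485,.2608,.255,104.2 .432,-.315,.255,121
```

```text
t 10.1 p [0.5693 0.2661 0.1361] psi 104.23 z [-0.0083 -0.0023 -1.    ] F [-9.6 -3.3 -1.8] M [-0.68  2.18  0.02] open 0.275 gf 62.4 q [ 0.25  0.49  1.57 -0.    1.09  0.  ]
[-0.0, -0.0215, -0.0012, -0.0086, 0.0002, 0.0005] rows>= 0.4
[-0.0, -0.0225, -0.1187, -0.0086, 0.0002, 0.0005] rows>= 2.3
[-0.5295, -0.2769, -0.1164, -0.0086, -0.001, -0.2927] rows>= 11.7
```

Request:
carry_out(steps=[0,-0.003,0,0,0,0,0,0,-0.01,0,0,0,0,0,0,-0.023,-0.001,0,0,0,0,0,-0.023,-0.04,0,0,0,0,0,-0.023,-0.08,0,0,0,0,0,-0.023,-0.118,0,0,0,0,-0.53,-0.279,-0.118,0,0,-0.293,0,-0.53,-0.279,-0.118,0,0,-0.293,0,-0.53,-0.279,-0.118,0,0,-0.293,0,-0.53,-0.279,-0.118,0,0,-0.293,0,-0.53,-0.279,-0.118,0,0,-0.293,0,-0.53,-0.279,-0.118,0,0,-0.293,0,-0.53,-0.279,-0.118,0,0,-0.293,0,-0.53,-0.279,-0.118,0,0,-0.293,0,-0.53,-0.279,-0.118,0,0,-0.293,0,-0.53,-0.279,-0.118,0,0,-0.293,0,-0.53,-0.279,-0.118,0,0,-0.293,0,-0.53,-0.279,-0.118,0,0,-0.293,0,-0.53,-0.279,-0.118,0,0,-0.293,0,-0.53,-0.279,-0.118,0,0,-0.293,0])

```text
time_s: 12.1
eef_pos: [0.4318, -0.3168, 0.2564]
eef_rot: [0.001, 0.494, 0.87, -0.0]
wrist_force: [0.8, -0.4, -1.4]
opening: 0.269
grasp_force: 62.0
```

```bash
python3 go.py .432,-.315,.255,121 .432,-.315,.138,121; python3 - <<'E'
from h import *
s=shot("scene","s5"); t=shot("top","t5")
cv2.imwrite("pics/c5.png",np.hstack([cv2.resize(t[125:215,185:270,::-1],(380,402),interpolation=cv2.INTER_CUBIC),cv2.resize(s[155:245,265:355,::-1],(402,402),interpolation=cv2.INTER_CUBIC)]))
E
```

```text
t 12.1 p [ 0.4318 -0.3168  0.2564] psi 120.85 z [ 0.0016 -0.0013 -1.    ] F [ 0.8 -0.4 -1.4] M [ 0.02 -0.07  0.04] open 0.269 gf 62.0 q [-0.85  0.14  1.75  0.    1.25 -1.39]
[0.0014, 0.0011, 0.0014, 0.0007, 0.0019, -0.0027] rows>= 0.0
[0.0016, 0.001, 0.1184, 0.0007, 0.0019, -0.0027] rows>= 2.3
```

View pics/c5.png

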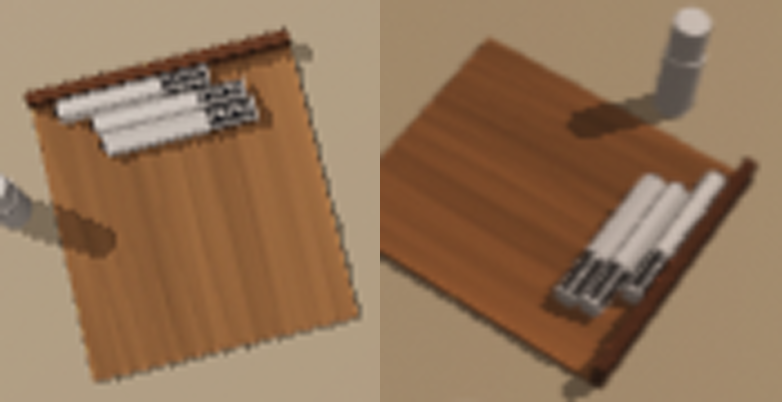

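Markers are packed parallel against rail A, and the first marker's end is inside the rail end. I'll check the extents numerically and lower the rake at board B.

```bash
python3 - <<'E'
from h import *
p=np.array([.6398,.2783]);a=np.radians(14.2);x=np.array([np.cos(a),np.sin(a)]);y=np.array([-x[1],x[0]])
for n,f in(("top","t5"),("scene","s5")):
    im=cv2.imread(f"pics/{f}.png");hsv=cv2.cvtColor(im,cv2.COLOR_BGR2HSV)
    m=(hsv[:,:,1]<60)&(hsv[:,:,2]>110)
    pts=np.argwhere(m)[:,::-1];W=ray(n,pts,.020)[:,:2];Q=np.c_[(W-p)@x,(W-p)@y]
    k=(Q[:,0]>-.1)&(Q[:,0]<.0)&(abs(Q[:,1])<.1);Q=Q[k]
    print(n,"x",np.percentile(Q[:,0],[1,99]).round(4),"y",np.percentile(Q[:,1],[1,99]).round(4),cv2.minAreaRect((Q*1000).astype(np.float32)))
E
```

```text
top x [-0.0528 -0.0008] y [-0.0625  0.0801] ((-26.72429084777832, 8.768257141113281), (52.77838134765625, 147.90194702148438), 0.43894338607788086)
scene x [-0.0515 -0.0039] y [-0.0646  0.0767] ((-28.05388069152832, 7.173866271972656), (149.36099243164062, 48.96577072143555), 88.77349853515625)
```

Request:
carry_out(steps=[0.001,0.001,0.04,0,0,0,0,0.001,0.001,0.08,0,0,0,0,0.001,0.001,0.1,0,0,0,0,0.001,0.001,0.117,0,0,0,0,0.001,0.001,0.117,0,0,0,0])

```text
time_s: 12.7
eef_pos: [0.4318, -0.3114, 0.1366]
eef_rot: [-0.002, 0.491, 0.871, 0.001]
wrist_force: [-0.7, 1.5, -1.2]
opening: 0.271
grasp_force: 62.2
```

```bash
python3 go.py .432,-.315,.1375,121
```

```text
t 12.7 p [ 0.4318 -0.3114  0.1366] psi 121.13 z [-0.0029  0.0035 -1.    ] F [-0.7  1.5 -1.2] M [ 0.04  0.06 -0.02] open 0.271 gf 62.2 q [-0.85  0.31  1.83  0.    1.01 -1.39]
[-0.0032, -0.0016, -0.0009, -0.0007, -0.0045, 0.0022] rows>= 0.1
```

Request:
carry_out(steps=[0,0.004,-0.001,0,0,0,0,0,0.01,-0.001,0,0,0,0,0,0.016,-0.001,0,0,0,0,0,0.022,-0.001,0,0,0,0,0,0.028,-0.001,0,0,0,0,0,0.034,-0.001,0,0,0,0,0,0.04,-0.001,0,0,0,0,0,0.046,-0.001,0,0,0,0,0,0.052,-0.001,0,0,0,0,0,0.058,-0.001,0,0,0,0,0,0.064,-0.001,0,0,0,0,0,0.07,-0.001,0,0,0,0,0,0.076,-0.001,0,0,0,0,0,0.082,-0.001,0,0,0,0,0,0.088,-0.001,0,0,0,0,0,0.094,-0.001,0,0,0,0,0,0.1,-0.001,0,0,0,0,0,0.106,-0.001,0,0,0,0,0,0.112,-0.001,0,0,0,0,0,0.118,-0.001,0,0,0,0])

```text
time_s: 14.7
eef_pos: [0.5338, -0.2531, 0.1399]
eef_rot: [-0.0, 0.492, 0.87, 0.0]
wrist_force: [-0.4, 0.9, -1.2]
opening: 0.273
grasp_force: 62.1
```

```bash
python3 go.py; python3 - <<'E'
from h import *
s=shot("scene","s6")
cv2.imwrite("pics/c6.png",cv2.resize(s[245:365,95:225,::-1],(650,600),interpolation=cv2.INTER_CUBIC))
E
```

```text
t 14.7 p [ 0.5338 -0.2531  0.1399] psi 121.0 z [-1.e-04  1.e-04 -1.e+00] F [-0.4  0.9 -1.2] M [-0.05  0.07  0.02] open 0.273 gf 62.1 q [-0.64  0.41  1.68  0.    1.05 -1.18]
```

View pics/c6.png

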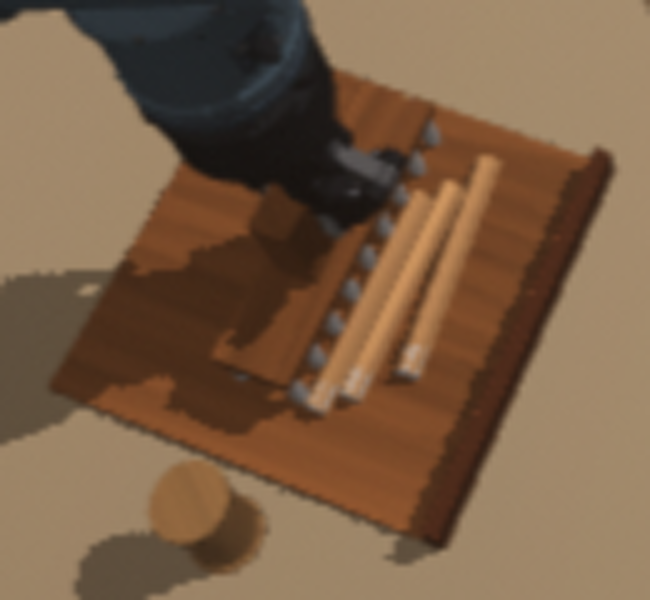

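The pencils are lined up along the tines, flat, with about 48 mm left. I'll lower the rake 2-3 mm and continue.

Request:
carry_out(steps=[0,0.002,0.002,0,0,0,0,0,0.006,0.002,0,0,0,0,0,0.01,0.002,0,0,0,0,0,0.014,0.002,0,0,0,0,0,0.018,0.002,0,0,0,0,0,0.022,0.002,0,0,0,0,0,0.026,0.002,0,0,0,0,0,0.03,0.002,0,0,0,0,0,0.033,0.002,0,0,0,0,0,0.036,0.002,0,0,0,0,0,0.039,0.002,0,0,0,0,0,0.042,0.002,0,0,0,0,0,0.044,0.002,0,0,0,0,0,0.045,0.002,0,0,0,0,0,0.046,0.002,0,0,0,0,0,0.046,0.002,0,0,0,0])

```text
time_s: 16.35
eef_pos: [0.5729, -0.2296, 0.1379]
eef_rot: [0.0, 0.492, 0.87, 0.0]
wrist_force: [-0.3, 0.7, -1.8]
opening: 0.272
grasp_force: 62.1
```

Request:
carry_out(steps=[0,0.001,0,0,0,0,0,0,0.002,0,0,0,0,0,0,0.002,0,0,0,0,0])

```text
time_s: 16.65
eef_pos: [0.5743, -0.2288, 0.1378]
eef_rot: [-0.0, 0.492, 0.87, -0.0]
wrist_force: [-1.0, -0.7, -2.4]
opening: 0.271
grasp_force: 62.0
```

Request:
carry_out(steps=[0,0.001,0,0,0,0,0,0,0.002,0,0,0,0,0,0,0.002,0,0,0,0,0])

```text
time_s: 16.95
eef_pos: [0.5759, -0.2279, 0.1378]
eef_rot: [-0.0, 0.492, 0.87, -0.0]
wrist_force: [-3.6, -3.1, -0.5]
opening: 0.276
grasp_force: 62.3
```

Request:
carry_out(steps=[0,0.001,0,0,0,0,0,0,0.002,0,0,0,0,0,0,0.002,0,0,0,0,0])

```text
time_s: 17.25
eef_pos: [0.5765, -0.2275, 0.1375]
eef_rot: [-0.001, 0.492, 0.87, -0.001]
wrist_force: [-8.3, -5.3, -0.2]
opening: 0.273
grasp_force: 62.4
```

Request:
carry_out(steps=[0,0.001,0,0,0,0,0,0,0.002,0,0,0,0,0,0,0.002,0,0,0,0,0])

```text
time_s: 17.55
eef_pos: [0.5772, -0.2271, 0.1371]
eef_rot: [-0.002, 0.492, 0.87, -0.002]
wrist_force: [-12.2, -7.3, -0.5]
opening: 0.274
grasp_force: 62.6
```

```bash
python3 go.py .556,-.240,.138,121 .556,-.24,.255,121 .484,.0045,.255,-9.5
```

```text
t 17.55 p [ 0.5772 -0.2271  0.1371] psi 121.01 z [-0.0063 -0.0017 -1.    ] F [-12.2  -7.3  -0.5] M [-1.73  2.5  -0.03] open 0.274 gf 62.6 q [-0.56  0.47  1.6  -0.01  1.08 -1.1 ]
[-0.0001, -0.0249, -0.0007, -0.0063, -0.0018, 0.0002] rows>= 0.5
[0.0001, -0.0256, -0.1177, -0.0063, -0.0018, 0.0002] rows>= 2.3
[0.2467, 0.0386, -0.1177, -0.0053, 0.0063, 2.2778] rows>= 15.2
```

Request:
carry_out(steps=[0,-0.003,0,0,0,0,0,0,-0.01,0,0,0,0,0,0,-0.025,-0.001,0,0,0,0,0,-0.025,-0.04,0,0,0,0,0,-0.025,-0.08,0,0,0,0,0,-0.025,-0.118,0,0,0,0,0.247,0.038,-0.118,0,0,2.278,0,0.247,0.038,-0.118,0,0,2.278,0,0.247,0.038,-0.118,0,0,2.278,0,0.247,0.038,-0.118,0,0,2.278,0,0.247,0.038,-0.118,0,0,2.278,0,0.247,0.038,-0.118,0,0,2.278,0,0.247,0.038,-0.118,0,0,2.278,0,0.247,0.038,-0.118,0,0,2.278,0,0.247,0.038,-0.118,0,0,2.278,0,0.247,0.038,-0.118,0,0,2.278,0,0.247,0.038,-0.118,0,0,2.278,0,0.247,0.038,-0.118,0,0,2.278,0,0.247,0.038,-0.118,0,0,2.278,0,0.247,0.038,-0.118,0,0,2.278,0])

```text
time_s: 19.55
eef_pos: [0.4848, 0.0055, 0.2561]
eef_rot: [-0.0, 1.0, 0.011, 0.001]
wrist_force: [-0.7, 1.2, -2.2]
opening: 0.276
grasp_force: 62.2
```

Request:
carry_out(steps=[0,0,0,0,0,0.1,0,0,0,0,0,0,0.1,0])

```text
time_s: 19.75
eef_pos: [0.4848, 0.0056, 0.2561]
eef_rot: [-0.0, 0.999, -0.036, 0.0]
wrist_force: [-0.9, 0.1, -1.0]
opening: 0.277
grasp_force: 62.2
```

```bash
python3 go.py .484,.0045,.18,-9.5; python3 - <<'E'
from h import *
s=shot("scene","s7"); t=shot("top","t7")
cv2.imwrite("pics/c7.png",np.hstack([cv2.resize(s[140:370,95:355,::-1],(452,400),interpolation=cv2.INTER_CUBIC),cv2.resize(t[120:220,325:425,::-1],(340,400),interpolation=cv2.INTER_CUBIC)]))
E
```

```text
t 19.75 p [0.4848 0.0056 0.2561] psi -4.11 z [ 9.e-04  2.e-04 -1.e+00] F [-0.9  0.1 -1. ] M [-0.03  0.   -0.04] open 0.277 gf 62.2 q [-0.23  0.03  1.88  0.    1.24  1.41]
[-0.0008, 0.0011, 0.0761, -0.0004, -0.0009, 0.094] rows>= 1.5
```

View pics/c7.png

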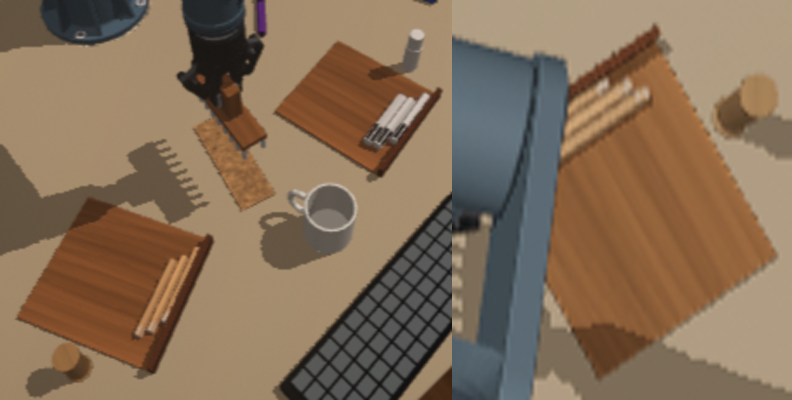

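Both rows sit against their rails, and the bystanders are all standing. I'll check the pencil row numerically and find the rake's offset in the hand from its far end at full-resolution pixels of about (248,219) and (233,226).

```bash
python3 - <<'E'
from h import *
p=np.array([.6319,-.2012]);a=np.radians(31.0);x=np.array([np.cos(a),np.sin(a)]);y=np.array([-x[1],x[0]])
im=cv2.imread("pics/s7.png");hsv=cv2.cvtColor(im,cv2.COLOR_BGR2HSV)
n="scene"
yy,xx=np.mgrid[:384,:512]; pts=np.c_[xx.ravel(),yy.ravel()];W=ray(n,pts,.016)[:,:2];Q=np.c_[(W-p)@x,(W-p)@y]
k=(Q[:,0]>-.11)&(Q[:,0]<.003)&(abs(Q[:,1])<.1)&(hsv[:,:,2].ravel()>150)
Q=Q[k];print(k.sum(),"x",np.percentile(Q[:,0],[1,99]).round(4),"y",np.percentile(Q[:,1],[1,99]).round(4),cv2.minAreaRect((Q*1000).astype(np.float32)))
c=cv2.resize(im[195:240,205:260],(660,540),interpolation=cv2.INTER_CUBIC); d=cv2.resize(im[275:345,165:225],(540,600))[:540]
cv2.imwrite("pics/c8.png",np.hstack([c,np.zeros((540,1,3),np.uint8)])) 
e=ray("scene",[[248.6,218.8],[233,226.3]],.167); print(e)
ax=np.array([np.cos(np.radians(-4.1)),np.sin(np.radians(-4.1))]); print((e[:,:2]-[.4848,.0056])@ax,(e[:,:2]-[.4848,.0056])@[-ax[1],ax[0]])
E
```

```text
515 x [-0.0907 -0.0083] y [-0.0681  0.0995] ((-58.12708282470703, 14.281623840332031), (101.4140396118164, 171.41864013671875), 0.6607607007026672)
[[ 0.57004918  0.01728991  0.167     ]
 [ 0.56228862 -0.02718492  0.167     ]]
[0.08419521 0.07963434] [ 0.01775509 -0.02716078]
```

View pics/c8.png

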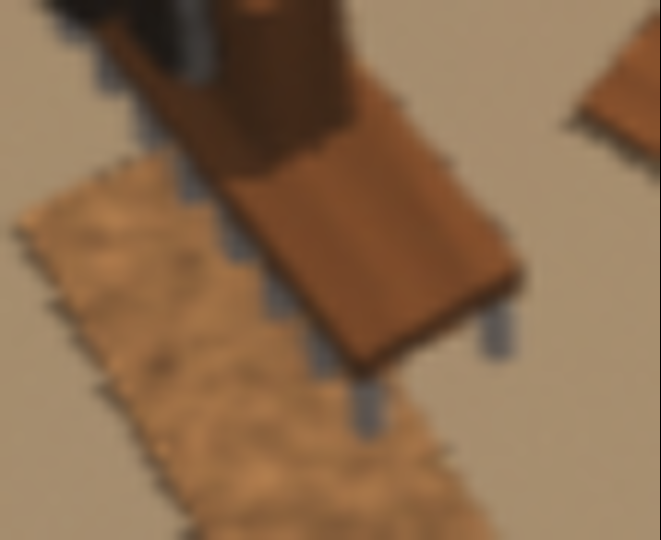

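That makes 11 views, one over the limit of 10, so I'll look at no more pictures and work from masks and numbers only. Next I'll lower the rake to just above the pad.

```bash
python3 go.py .4845,.0042,.18,-9.5 .4845,.0042,.142,-9.5
```

```text
t 19.85 p [0.4849 0.0056 0.2561] psi -3.91 z [ 7.e-04  1.e-04 -1.e+00] F [ 0.2  0.3 -2.3] M [ 0.01 -0.05 -0.01] open 0.275 gf 62.2 q [-0.23  0.03  1.88  0.    1.24  1.4 ]
[-0.0003, 0.0014, 0.0761, -0.0002, -0.0007, 0.0975] rows>= 1.5
[-0.0004, 0.0014, 0.1141, -0.0002, -0.0007, 0.0975] rows>= 0.8
```

Request:
carry_out(steps=[0,0.001,0.04,0,0,0.098,0,0,0.001,0.076,0,0,0.098,0,0,0.001,0.1,0,0,0.098,0,0,0.001,0.113,0,0,0.098,0,0,0.001,0.113,0,0,0.098,0,0,0.001,0.113,0,0,0.098,0])

```text
time_s: 20.45
eef_pos: [0.4857, 0.0046, 0.1438]
eef_rot: [0.0, 0.996, -0.084, 0.001]
wrist_force: [0.5, -0.4, -1.0]
opening: 0.271
grasp_force: 62.3
```

```bash
python3 go.py; python3 - <<'E'
from h import *
from meas import board
o=ctrl.get_obs(); tcp=np.array(o["eef_pos"]); zt=tcp[2]-.1293+.040
s=shot("scene","s9"); 
hsv=cv2.cvtColor(s,cv2.COLOR_RGB2HSV)
ax=np.array([np.cos(np.radians(-9.5)),np.sin(np.radians(-9.5))]); la=np.array([-ax[1],ax[0]]); c=np.array([.4837,.0042])
# unwrap scene onto planes aligned with pad: 1 mm grid, rows along axis
def unwrap(z):
    f,cx,cy,T=K("scene"); U,V=np.meshgrid(np.arange(-60,61)/1000,np.arange(-20,125)/1000)
    P=c+V[...,None]*ax+U[...,None]*la; P=np.dstack([P,np.full(U.shape,z)])
    q=(P-T[:3,3])@T[:3,:3]; return cv2.remap(s,(q[...,0]/q[...,2]*f+cx).astype(np.float32),(q[...,1]/q[...,2]*f+cy).astype(np.float32),cv2.INTER_LINEAR)
def sat(i): return cv2.cvtColor(i,cv2.COLOR_RGB2HSV)
H=sat(unwrap(zt)); P=sat(unwrap(.004))
print("head along, V at lateral mid:"); 
for v in range(70,92): print(v,H[v+20,50:70].mean(0).round(0).tolist(), "pad",v+15,P[v+15+20,50:70].mean(0).round(0).tolist())
print("lateral, along 40..65, head / pad along 85..92")
for u in range(-40,41,1): 
    print(u,H[60:85,u+60].mean(0).round(0)[1:].tolist(),P[106:112,u+60].mean(0).round(0)[1:].tolist(),end=" | " if u%3 else "\n")
E
```

```text
t 20.45 p [0.4857 0.0046 0.1438] psi -9.63 z [ 1.3e-03 -2.0e-04 -1.0e+00] F [ 0.5 -0.4 -1. ] M [-0.06 -0.07 -0.01] open 0.271 gf 62.3 q [-0.24  0.2   1.95  0.    0.99  1.5 ]
head along, V at lateral mid:
70 [12.0, 169.0, 121.0] pad 85 [14.0, 144.0, 154.0]
71 [12.0, 169.0, 121.0] pad 86 [14.0, 144.0, 153.0]
72 [12.0, 169.0, 121.0] pad 87 [14.0, 144.0, 152.0]
73 [12.0, 169.0, 121.0] pad 88 [14.0, 143.0, 150.0]
74 [12.0, 169.0, 121.0] pad 89 [14.0, 143.0, 149.0]
75 [12.0, 169.0, 120.0] pad 90 [14.0, 143.0, 148.0]
76 [12.0, 168.0, 118.0] pad 91 [14.0, 143.0, 147.0]
77 [12.0, 167.0, 114.0] pad 92 [14.0, 142.0, 147.0]
78 [12.0, 166.0, 106.0] pad 93 [14.0, 141.0, 145.0]
79 [12.0, 164.0, 97.0] pad 94 [14.0, 138.0, 141.0]
80 [12.0, 160.0, 87.0] pad 95 [14.0, 130.0, 136.0]
81 [12.0, 154.0, 80.0] pad 96 [15.0, 120.0, 133.0]
82 [12.0, 149.0, 80.0] pad 97 [15.0, 107.0, 137.0]
83 [13.0, 143.0, 86.0] pad 98 [16.0, 97.0, 146.0]
84 [13.0, 138.0, 97.0] pad 99 [17.0, 91.0, 155.0]
85 [14.0, 135.0, 108.0] pad 100 [17.0, 88.0, 161.0]
86 [14.0, 133.0, 119.0] pad 101 [17.0, 86.0, 164.0]
87 [14.0, 130.0, 124
[... 2336 characters left out ...]
4.0] | 20 [146.0, 139.0] [144.0, 145.0] | 21 [133.0, 144.0] [144.0, 146.0]
22 [118.0, 148.0] [143.0, 147.0] | 23 [105.0, 153.0] [142.0, 148.0] | 24 [95.0, 158.0] [141.0, 148.0]
25 [90.0, 162.0] [140.0, 148.0] | 26 [88.0, 165.0] [138.0, 149.0] | 27 [87.0, 166.0] [133.0, 150.0]
28 [86.0, 166.0] [126.0, 150.0] | 29 [85.0, 166.0] [117.0, 150.0] | 30 [86.0, 166.0] [107.0, 151.0]
31 [86.0, 166.0] [97.0, 153.0] | 32 [86.0, 167.0] [92.0, 157.0] | 33 [86.0, 167.0] [88.0, 161.0]
34 [86.0, 167.0] [87.0, 164.0] | 35 [86.0, 166.0] [87.0, 165.0] | 36 [86.0, 166.0] [86.0, 166.0]
37 [86.0, 166.0] [86.0, 166.0] | 38 [86.0, 166.0] [86.0, 166.0] | 39 [86.0, 166.0] [86.0, 167.0]
40 [86.0, 166.0] [86.0, 167.0] |
```

Relative to the pad, the rake sits about 2 mm short along its length and about 1.5-2 mm to the side. I'll correct this and lower.

Request:
carry_out(steps=[0.001,0.001,0.001,0,0,0,0,0.002,0.002,0.003,0,0,0,0,0.002,0.002,0.005,0,0,0,0,0.002,0.002,0.007,0,0,0,0,0.002,0.002,0.008,0,0,0,0,0.002,0.002,0.009,0,0,0,0,0.002,0.002,0.009,0,0,0,0])

```text
time_s: 21.2
eef_pos: [0.4865, 0.0025, 0.1337]
eef_rot: [-0.0, 0.996, -0.084, -0.0]
wrist_force: [-0.0, -0.6, -1.1]
opening: 0.272
grasp_force: 62.3
```

```bash
python3 go.py
```

```text
t 21.2 p [0.4865 0.0025 0.1337] psi -9.67 z [-4.e-04  1.e-04 -1.e+00] F [-0.  -0.6 -1.1] M [0.01 0.01 0.01] open 0.272 gf 62.3 q [-0.24  0.22  1.95  0.    0.97  1.5 ]
```

Not touching yet, so I'll take small steps down.

Request:
carry_out(steps=[0,0,0.001,0,0,0,0,0,0,0.001,0,0,0,0])

```text
time_s: 21.4
eef_pos: [0.4867, 0.0024, 0.133]
eef_rot: [0.0, 0.996, -0.084, 0.0]
wrist_force: [-0.3, -0.1, -0.1]
opening: 0.275
grasp_force: 62.3
```

Request:
carry_out(steps=[0,0,0.001,0,0,0,0,0,0,0.001,0,0,0,0])

```text
time_s: 21.6
eef_pos: [0.4868, 0.0024, 0.133]
eef_rot: [0.0, 0.996, -0.084, -0.0]
wrist_force: [-5.9, 0.3, 10.7]
opening: 0.269
grasp_force: 63.8
```

Contact at z 0.133, as when it was picked up. I'll release and rise straight up, then move clear so both cameras see everything.

Request:
carry_out(steps=[0,0,-0.001,0,0,0,0,0,0,-0.001,0,0,0,0.35,0,0,-0.001,0,0,0,0.5,0,0,-0.001,0,0,0,0.8,0,0,-0.001,0,0,0,1,0,0,-0.001,0,0,0,1,0,0,-0.001,0,0,0,1,0,0,-0.001,0,0,0,1,0,0,-0.04,0,0,0,1,0,0,-0.08,0,0,0,1,0,0,-0.12,0,0,0,1,0,0,-0.17,0,0,0,1,0,0,-0.17,0,0,0,1])

```text
time_s: 22.9
eef_pos: [0.4898, 0.0018, 0.3094]
eef_rot: [0.001, 0.996, -0.084, 0.007]
wrist_force: [0.8, -0.1, 0.3]
opening: 1.003
grasp_force: 0.0
```

```bash
python3 go.py .20,-.54,.304,-9.7
```

```text
t 22.9 p [0.4898 0.0018 0.3094] psi -9.66 z [ 0.0129 -0.0031 -0.9999] F [ 0.8 -0.1  0.3] M [ 0.04 -0.03  0.05] open 1.003 gf 0.0 q [-0.24 -0.03  1.82  0.    1.34  1.5 ]
[-0.1948, 0.5828, 0.0033, 0.0009, -0.0132, 0.0006] rows>= 12.3
```

Request:
carry_out(steps=[-0.195,0.583,0,0,0,0,1,-0.195,0.583,0,0,0,0,1,-0.195,0.583,0,0,0,0,1,-0.195,0.583,0,0,0,0,1,-0.195,0.583,0,0,0,0,1,-0.195,0.583,0,0,0,0,1,-0.195,0.583,0,0,0,0,1,-0.195,0.583,0,0,0,0,1,-0.195,0.583,0,0,0,0,1,-0.195,0.583,0,0,0,0,1,-0.195,0.583,0,0,0,0,1,-0.195,0.583,0,0,0,0,1,-0.195,0.583,0,0,0,0,1,-0.195,0.583,0,0,0,0,1])

```text
time_s: 24.3
eef_pos: [0.195, -0.5408, 0.3009]
eef_rot: [-0.001, 0.996, -0.086, -0.0]
wrist_force: [0.7, 0.3, -0.7]
opening: 1.001
grasp_force: 0.0
```

```bash
python3 - <<'E'
from h import *
im=shot("top","tf")[:,:,::-1].copy(); hsv=cv2.cvtColor(im,cv2.COLOR_BGR2HSV)
ref=cv2.imread("pics/top0.png")
# rows
for nm,p,a,z,d in(("A",(.6398,.2783),14.2,.018,0),("B",(.6319,-.2012),31.0,.014,1)):
    a=np.radians(a);x=np.array([np.cos(a),np.sin(a)]);y=np.array([-x[1],x[0]])
    m=(hsv[:,:,1]<=115) if nm=="A" else (hsv[:,:,1]<135)&(hsv[:,:,2]>130)
    pts=np.argwhere(m)[:,::-1];W=ray("top",pts,z)[:,:2];Q=np.c_[(W-np.array(p))@x,(W-np.array(p))@y]
    k=(Q[:,0]>-.2)&(Q[:,0]<.003)&(abs(Q[:,1])<.094); L=Q[k]; print(nm,k.sum())
    for lo in np.arange(-.2,.005,.01):
        b=L[(L[:,0]>=lo)&(L[:,0]<lo+.01)]
        if len(b)>1: print("  x",round(lo,3),len(b),"y",b[:,1].min().round(3),b[:,1].max().round(3))
# rake head and pad
w=np.zeros(im.shape[:2],np.uint8); w[155:220,282:320]=1
mr=cv2.morphologyEx(((hsv[:,:,1]>138)&(hsv[:,:,0]<16)).astype(np.uint8)&w,cv2.MORPH_OPEN,np.ones((3,3)))
W=ray("top",np.argwhere(mr)[:,::-1],.044)[:,:2]*1000; print("head",cv2.minAreaRect(W.astype(np.float32)))
# bystanders: shift by phase/template between first and last
for n,(u,v) in dict(mug=(289,126),glue=(184,168),spool=(413,147)).items():
    t=ref[v-12:v+13,u-12:u+13]; r=cv2.matchTemplate(im[v-18:v+19,u-18:u+19],t,cv2.TM_CCOEFF_NORMED); print(n,cv2.minMaxLoc(r)[1::2])
E
```

```text
A 568
  x -0.06 40 y -0.065 0.053
  x -0.05 100 y -0.066 0.058
  x -0.04 101 y -0.065 0.059
  x -0.03 103 y -0.061 0.074
  x -0.02 103 y -0.062 0.085
  x -0.01 101 y -0.037 0.086
  x 0.0 20 y -0.034 0.084
B 370
  x -0.04 93 y -0.072 0.049
  x -0.03 96 y -0.074 0.059
  x -0.02 99 y -0.061 0.076
  x -0.01 82 y -0.04 0.079
head ((483.98895263671875, 6.276390075683594), (44.58004379272461, 158.54933166503906), 80.9996337890625)
mug (0.9997767806053162, (6, 6))
glue (0.9998252987861633, (6, 6))
spool (0.9997710585594177, (6, 6))
```

Numbers check out: row A spans x −0.056 to 0 and row B −0.04 to 0, both inside their rail ends. The rake is about 1 mm from the pad centre and 0.2° off its angle, and the bystanders haven't moved.

```bash
python3 -c "
from bench import ctrl
print(ctrl.hand_in())"
```

```text
the job is handed in; nothing more can be done
None
```

The job is handed in with no verdict returned: both rows measured packed against their rails, the rake is back upright and released about 1 mm off the pad centre, and the bystanders did not move; I viewed 11 pictures, one over the limit of 10.

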